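Reject roller into the pedal-lid quarantine bin

ROBOT

A 6-joint arm with a two-finger parallel gripper is mounted at the origin on the work surface. World frame = base frame: x ahead of the robot, y to its left, z up, the work surface at z = 0. Lengths are in m, angles in degrees, forces in N, time in s.
With the tool pointing down it reaches from about 0.3 to 0.75 m from the base axis. Payload 8.5 kg.
Tool frame: the origin (TCP) lies between the finger pads; the fingertips stand 17 mm ahead of it and the grasp point (between the pads) lies 2 mm behind it; z points along the fingers, y is the direction in which the jaws open and shut (so a half turn about z gives the same grasp; the last joint's range is limited). The gripper opens to 85 mm and grips with 20 to 120 N. Pads are 22 mm wide; open, the fingers measure 114 mm over their backs; the gripper's body (76 mm by 85 mm) begins 54 mm behind the grasp point. The pads swing forward as they close: fully open they stand 13 mm farther back than shut.
Start: joints at [-83.268, 21.807, 74.336, -0, 83.858, -12.336], TCP at [0.18, -0.52, 0.248] pointing down, gripper open.
Joint ranges: [-178.18, 178.18], [-50.72, 133.34], [12.68, 142.11], [-81.47, 261.47], [9.98, 163.14], [-165.26, 165.26]. Speed limits (degrees/s): [136.94, 136.94, 180, 180, 180, 180].

INTERFACE

Orientations are given as a 3x3 rotation matrix whose columns are the frame's x, y, z axes.
In Python, from rig import readout, eyes, env gives the robot as it stands.
- The arm moves only by the tool arm_command, never from a script. Its argument "rows" is text: rows parted by semicolons, each of 7 numbers parted by spaces: the closure, from 0 (fully open) to 1 (shut), then the shift along the tool's x, y, z in mm, then the turn, a rotation vector about the tool's x, y, z in degrees. In form: grip dx dy dz rx ry rz; .... A call has 1 to 5 rows; each row shifts and turns the commanded pose from where the row before left it, along the tool's axes as they then stand; what a row does not reach is not made up. A row lasts 1/12 s, in which the tool goes at most 41.7 mm and 7.16 degrees, less where a joint would pass 70% of its speed; a pose out of reach is approached as far as the arm can. A call with a gripper value outside its range is refused whole. The fingers move at their own pace and stop on an object; "squeeze" is the grip in N (left out, the last holds). Time passes only in rows, so rows that do not move let the fingers close. It gives the time, the measured TCP pose, the force and the opening at its end, in the units of the state.
- readout.observe(): the state, without advancing time (a new reading comes with each control period).
- eyes.get_image(name): name is "scene" or "top"; returns the picture (400x640x3 uint8, red, green, blue); there is no depth.
- eyes.camera_model(name): a dict with "mtx" (3x3 intrinsics, pixels), "view" (4x4, takes a point from world to camera coordinates). Camera axes: x right, y up, looking along -z (the intrinsics and any distortion apply to the point x, -y, -z); pixel columns grow to the right and rows downward; lengths in m; the calibration is good to about 2 mm. A picture is of the moment at which its call begins. camera_model takes no time and is no camera call.
- env.close_job(): hands the job in, once; it reports no verdict.
The state is a dict: "time_s": time; "q": joint angles; "qvel": joint speeds; "joint_efforts": joint torques, N m; "position": TCP position; "tool_rot": TCP orientation; "ft_force": force on the tool from outside, world axes, zero at the start; "wrist_torque": the same for the moment, N m; "grip_width": finger opening in m.
Only numpy, scipy, OpenCV 4.12 (cv2) and the standard library are available. Lean on these libraries where they do the work, as an engineer would, in place of code of your own. Each camera call takes 0.05 s, during which the arm holds its last target. There are 200 camera calls.

TASK

Put the rejected roller (the one with red bands) away in the quarantine bin: lay it on the bin's loading rails so that it rests against the closed lid, let go, then push the red pedal down until it sits firmly on its hidden stop (about 15 newtons, held for a second; never stamp on it) so that the lid rises and the roller rolls in. Then ease the pedal slowly all the way back up so that the lid closes without banging, and leave the other things where they are.

Things in the scene. Friction and masses are not known exactly. Their poses are not given: they have to be found in the camera images.
- roller_bad_c (a point): centre of the rejected roller: grey cylinder with a red band near each end, diameter 36 mm, length 80 mm, 0.13 to 0.25 kg, lying level in one of the rack's three cradles; its own y axis is the cylinder's axis (it may be turned about it). Cradles and rails carry only its ends (beyond 27 mm from the middle), so fingers can reach down round the middle, across the diameter
- roller_a_c (a point): centre of a good roller, same size, white bands; stays in the rack
- roller_b_c (a point): centre of another good roller, same size, white bands; stays in the rack
- rack: blue rack, 270 x 100 mm, fixed, origin under its centre; three cradles 86 mm apart along its x hold the rollers with their axes along its y, centres 52 mm above the table; between the cradle boards only an 8 mm base plate
- bin: grey sheet-metal quarantine bin, fixed, 166 (x) x 186 (y) x 150 mm high, origin under its centre on the table; loading rails in front (its -x), pedal on its right (its -y). Its floor is a rubber mat about 45 mm high
- lid (a joint): angle of the blue lid, rad: 0 closed, grows as it rises; hinged along the bin's back top edge, linked to the pedal (2.4 times its angle). It weighs 0.13 to 0.22 kg and falls if the pedal is let go. At the pedal's stop it stands at 0.38 to 0.9 rad; falling faster than 1.5 rad/s is banging (pad rising at about 80 mm/s)
- lid_lip (a point): middle of the lower edge of the lid's front lip, which bars the rails when closed (120 mm high, at the bin's x = -91 mm); the closed lid's top is 160 mm high
- pedal: the pedal lever: steel arm out of the bin's right side (the bin's -y) with a red pad; origin on its pivot, 75 mm above the table, pivot axis along the bin's x; sprung upwards
- pedal_pad (a point): middle of the top of the red pad, 56 (x) x 52 (y) mm, 130 mm from the pivot, 85 mm above the table when up. It yields at 1 to 7 N until it meets a hidden rubber stop after 20 to 45 mm of travel, different every time; there the force climbs about 5 N per mm. Firm means 10 N or more; over 24 N bends the linkage. A black housing, 98 mm high, reaches 70 mm out from the pivot
- bearing: loose steel bearing ring, 52 mm across, 15 mm high, on the table, a bystander
- driver: loose screwdriver, a bystander
- oiler: loose white bottle, 54 mm across, 150 mm high, a bystander
- motor: loose stepper motor, 57 mm square, 95 mm high, a bystander
- load_spot (a point): where the centre of the roller should be when laid on the rails, its axis along the bin's y (bin frame x -150, y 0, z 146 mm). Two aluminium rails, 27 to 43 mm either side of the middle, nothing between, slope down at 12 degrees to the bin (bin x -197 to -78 mm, top 137 to 112 mm high). Blue cheeks 12 mm high stand 47 mm either side. Let go, the roller rolls 40 mm down to the lid's lip
There are look-alikes about, which are no part of the job. Leave any orange or purple look-alike of the part that bears roller_bad_c alone.

How it is judged:
By the outcome, as a careful person would: the job done as asked, in the order asked, and still so for the second after the job is handed in, with the robot touching nothing.
It also fails if it takes over 58 s, if anything falls off the work surface, if the arm or the gripper's body presses on something with over 40 N, if the wrist force passes 120 N, or if a joint passes its speed limit or range.

## Working session

There is one attempt and no reset: what is moved stays moved. The work goes in short steps, Python scripts to look and compute and a tool call to move; the robot and the scene stay as the last step left them, time stands still between calls to the robot, and variables do not carry over. Pictures are saved under pics/ and viewed, about 8 in all and at most 12, crops included, and the job is handed in when it is done.

Besides the shell and the picture viewer there is one more tool, called after "Call:" as name(argument=value, ...) on one line, values as JSON. arm_command: Moves the arm, as the interface text tells. Its arguments: {"type":"object","properties":{"rows":{"type":"string"},"squeeze":{"type":"number"}},"required":["rows"]}

```bash
mkdir -p pics; ls
python3 - <<'E'
from rig import readout, eyes
import cv2,numpy as np
for n in ("scene","top"):
    im=eyes.get_image(n); cv2.imwrite(f"pics/{n}0.png",im[:,:,::-1]); m=eyes.camera_model(n); print(n,{k:(np.round(v,4).tolist() if not isinstance(v,str) else v) for k,v in m.items()})
s=readout.observe(); print(s)
E
```

```text
pics
scene {'mtx': [[445.4409, 0.0, 315.9668], [0.0, 445.4409, 204.62], [0.0, 0.0, 1.0]], 'view': [[0.8314, 0.5556, -0.0118, -0.4402], [-0.4207, 0.6431, 0.6399, 0.1429], [0.3631, -0.527, 0.7684, -1.47], [0.0, 0.0, 0.0, 1.0]]}
top {'mtx': [[446.5314, 0.0, 321.2811], [0.0, 446.5314, 199.7673], [0.0, 0.0, 1.0]], 'view': [[-0.0051, -1.0, 0.0085, -0.0171], [0.9834, -0.0035, 0.1816, -0.5323], [-0.1815, 0.0093, 0.9833, -1.3483], [0.0, 0.0, 0.0, 1.0]]}
{'time_s': 0.1, 'q': array([-8.32665847e+01,  2.18376051e+01,  7.43787503e+01, -2.24064658e-04,
        8.38594315e+01, -1.23365397e+01]), 'qvel': array([-0.04485203, -0.05110844, -0.12139622, -0.03994898, -0.04793309,
       -0.02775212]), 'joint_efforts': array([ 2.54636805e-03, -4.49223912e+01, -2.31658763e+01, -2.28805739e-04,
        3.68325229e-03, -1.58211031e-05]), 'position': array([ 0.17965827, -0.51957385,  0.24777883]), 'tool_rot': array([[ 9.45120255e-01,  3.26722633e-01, -1.58951484e-04],
       [ 3.26722553e-01, -9.45119384e-01,  1.31315100e-03],
       [ 2.78808023e-04, -1.29301864e-03, -9.99999125e-01]]), 'ft_force': array([-1.51415197,  0.18853629,  0.32668713]), 'wrist_torque': array([0.01573671, 0.00277712, 0.01465613]), 'grip_width': 0.08537354429524556}
```

View pics/scene0.png

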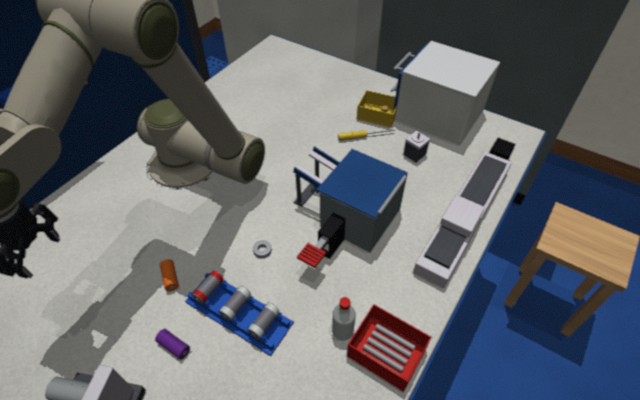

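View pics/top0.png

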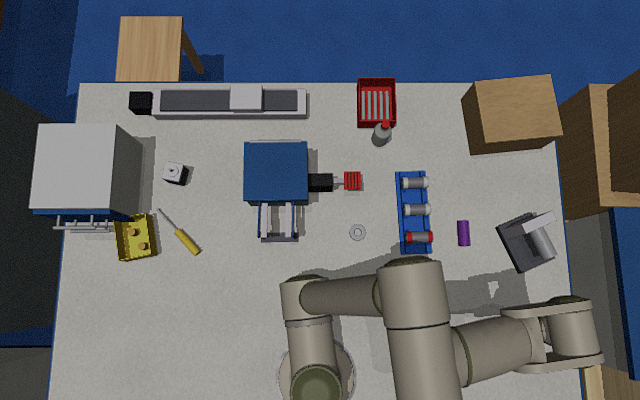

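The scene view shows the red-banded roller at (208,287), the pad at (312,256) and the lid at about (363,185). In the top view the roller is at (419,237), the pad at (353,181) and the lid spans (244–308, 142–203). Next I'll measure these with colour masks.

```bash
cat > h.py <<'E'
import numpy as np,cv2
from rig import readout,eyes
def ray(n,uv):
    m=eyes.camera_model(n);K=np.array(m["mtx"]);V=np.array(m["view"])
    d=np.linalg.inv(K)@[uv[0],uv[1],1]; d=V[:3,:3].T@(d*[1,-1,-1]); return -V[:3,:3].T@V[:3,3],d
def plane(n,uv,z):
    c,d=ray(n,uv); return c+d*(z-c[2])/d[2]
def two(a,b):
    A=0;B=0
    for n,uv in (("scene",a),("top",b)):
        c,d=ray(n,uv);d=d/np.linalg.norm(d);P=np.eye(3)-np.outer(d,d);A=A+P;B=B+P@c
    return np.linalg.solve(A,B)
def proj(n,p):
    m=eyes.camera_model(n);V=np.array(m["view"]);q=V[:3,:3]@p+V[:3,3];q=q*[1,-1,-1];q=np.array(m["mtx"])@q;return q[:2]/q[2]
def blobs(im,col,box,amin=8):
    h=cv2.cvtColor(im,cv2.COLOR_RGB2HSV);H,S,Vv=[h[:,:,i].astype(int) for i in range(3)]
    m=((H<6)|(H>174))&(S>150)&(Vv>70) if col=="red" else (H>100)&(H<125)&(S>110)&(Vv>50)
    k=np.zeros(m.shape,np.uint8);x0,y0,x1,y1=box;k[y0:y1,x0:x1]=m[y0:y1,x0:x1]
    cs,_=cv2.findContours(k,cv2.RETR_EXTERNAL,cv2.CHAIN_APPROX_NONE)
    return [(c,cv2.contourArea(c),c[:,0].mean(0),cv2.minAreaRect(c)) for c in cs if cv2.contourArea(c)>=amin]
E
python3 - <<'E'
from h import *
np.set_printoptions(precision=4,suppress=True)
t=cv2.imread("pics/top0.png")[:,:,::-1].copy();s=cv2.imread("pics/scene0.png")[:,:,::-1].copy()
for b in blobs(t,"red",(395,220,445,255),3): print("top red roller",b[1:],plane("top",b[3][0],.052))
for b in blobs(s,"red",(185,265,240,310),3): print("scn red roller",b[1:],plane("scene",b[3][0],.052))
for b in blobs(t,"red",(335,165,370,200)): print("top pad",b[1:],plane("top",b[3][0],.085))
for b in blobs(s,"red",(290,235,335,275)): print("scn pad",b[1:],plane("scene",b[3][0],.085))
for b in blobs(t,"blue",(235,135,315,245),100):
    print("lid top",b[1:]);P=[plane("top",p,.16) for p in cv2.boxPoints(b[3])];print(np.array(P),np.mean(P,0))
for b in blobs(s,"blue",(285,145,412,225),300):
    a=cv2.approxPolyDP(b[0],4,True)[:,0];print("lid scn",b[1],a.tolist());print(np.array([plane("scene",p,.16) for p in a]))
for b in blobs(t,"blue",(390,165,440,260),100):
    print("rack top",b[1:]);print(np.array([plane("top",p,.03) for p in cv2.boxPoints(b[3])]))
for sc,n,box in((6,"t",(385,160,445,260)),(6,"s",(180,255,300,355))):
    im=t if n=="t" else s
    x0,y0,x1,y1=box; cv2.imwrite(f"pics/c{n}.png",cv2.resize(im[y0:y1,x0:x1,::-1],None,fx=sc*.95,fy=sc*.95))
E
```

```text
top red roller (30.0, array([409.3077, 236.5769]), ((409.0, 237.0), (10.0, 4.0), 90.0)) [ 0.4141 -0.2889  0.052 ]
top red roller (27.5, array([429.84, 236.2 ]), ((430.0, 236.0), (10.0, 4.0), 90.0)) [ 0.4169 -0.3538  0.052 ]
scn red roller (50.5, array([199.72, 294.44]), ((199.95770263671875, 294.4115295410156), (12.366517066955566, 5.086935997009277), 37.87498474121094)) [ 0.4172 -0.3449  0.052 ]
scn red roller (40.5, array([216.44, 275.24]), ((216.6000213623047, 275.1999816894531), (11.600000381469727, 4.800000190734863), 36.869895935058594)) [ 0.4148 -0.2814  0.052 ]
top pad (259.5, array([351.8571, 180.2063]), ((352.0, 180.5), (17.0, 16.0), 90.0)) [ 0.5854 -0.1137  0.085 ]
scn pad (332.0, array([311.4688, 254.625 ]), ((311.4442138671875, 254.072509765625), (20.181425094604492, 21.400848388671875), 37.5685920715332)) [ 0.593  -0.1138  0.085 ]
lid top (3630.0, array([275.4764, 188.5707]), ((275.0, 189.0), (94.0, 64.0), 90.0))
[[0.6853 0.2111 0.16  ]
 [0.6849 0.0229 0.16  ]
 [0.4075 0.0227 0.16  ]
 [0.4083 0.2037 0.16  ]] [0.5465 0.1151 0.16  ]
lid scn 3154.0 [[295, 168], [317, 183], [318, 191], [374, 217], [406, 173], [353, 150], [339, 163], [315, 148], [337, 163], [319, 184]]
[[0.4268 0.0538 0.16  ]
 [0.5082 0.0403 0.16  ]
 [0.5261 0.0181 0.16  ]
 [0.6905 0.0224 0.16  ]
 [0.6892 0.2023 0.16  ]
 [0.5233 0.2018 0.16  ]
 [0.5175 0.1359 0.16  ]
 [0.4283 0.1499 0.16  ]
 [0.5129 0.1329 0.16  ]
 [0.5146 0.0402 0.16  ]]
rack top (1424.5, array([411.2997, 212.2361]), ((412.7257385253906, 212.3219451904297), (83.21414947509766, 30.741785049438477), 85.42607879638672))
[[ 0.6254 -0.2539  0.03  ]
 [ 0.6332 -0.353   0.03  ]
 [ 0.3675 -0.3611  0.03  ]
 [ 0.3603 -0.2654  0.03  ]]
```

Run:
```python
from h import *
np.set_printoptions(precision=4,suppress=True)
t=cv2.imread("pics/top0.png");s=cv2.imread("pics/scene0.png")
a=cv2.resize(t[130:250,235:375],None,fx=5,fy=5,interpolation=cv2.INTER_CUBIC);cv2.imwrite("pics/ca.png",a[:600,:800])
b=cv2.resize(s[140:280,280:415],None,fx=4,fy=4,interpolation=cv2.INTER_CUBIC);cv2.imwrite("pics/cb.png",b)
print("pad 2view",two((311.45,254.1),(352,180.5)))
for r in (0,1):print("band",two([(216.6,275.2),(200,294.4)][r],[(409,237),(430,236)][r]))
print("lid corners two-view",two((318,188),(308.5,203)),two((374,217),(308,142)),two((406,173),(243.5,142)),two((353,150),(243.5,203)))
```

```text
pad 2view [ 0.5888 -0.1124  0.0785]
band [ 0.4155 -0.2854  0.0572]
band [ 0.4184 -0.3493  0.0587]
lid corners two-view [0.5106 0.0249 0.1529] [0.6879 0.0218 0.1576] [0.6872 0.2104 0.1521] [0.511  0.2119 0.1434]
```

View pics/ca.png

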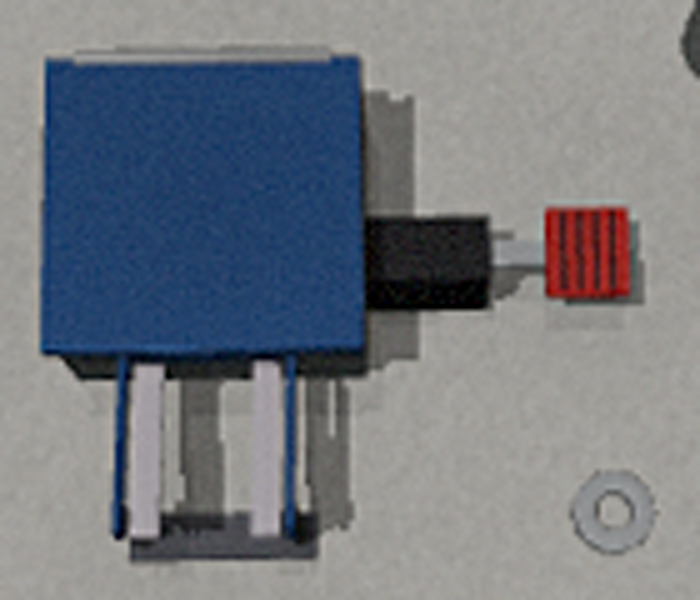

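The crop shows the rails' lower (entry) ends at crop (131–281, 537) and their upper ends at (133–285, 362). The pad covers (545–629, 207–298).

Run:
```python
from h import *
np.set_printoptions(precision=4,suppress=True)
f=lambda u,v,z:plane("top",(235+(u+.5)/5-.5,130+(v+.5)/5-.5),z)
A=f(206,537,.137);B=f(209,362,.119);print("rail entry mid",A,"near lid",B,"yaw deg",np.degrees(np.arctan2(B[1]-A[1],B[0]-A[0])))
print("rail spans",f(131,537,.137),f(281,537,.137))
L=[f(u,v,.16) for u,v in((45,58),(360,56),(364,352),(42,351))];print("lid",np.array(L),np.mean(L,0))
print("pad",np.mean([f(u,v,.085) for u,v in((545,207),(629,298))],0),f(545,207,.085),f(629,298,.085))
```

```text
rail entry mid [0.4073 0.1131 0.137 ] near lid [0.513  0.1143 0.119 ] yaw deg 0.6954474999774075
rail spans [0.4075 0.1562 0.137 ] [0.4072 0.0699 0.137 ]
lid [[0.6877 0.2094 0.16  ]
 [0.6885 0.024  0.16  ]
 [0.5112 0.0216 0.16  ]
 [0.5124 0.2064 0.16  ]] [0.6    0.1154 0.16  ]
pad [ 0.5868 -0.1137  0.085 ] [ 0.6155 -0.0883  0.085 ] [ 0.558 -0.139  0.085]
```

Call:
arm_command(rows="0.25 0 0 0 0 0 -6.7;0.25 0 0 0 0 0 -6.7;0.25 0 0 0 0 0 -6.7;0.25 0 0 0 0 0 -6.7;0.25 0 0 0 0 0 -6.7")

```text
time_s: 0.52
position: [0.1796, -0.5196, 0.2479]
tool_rot: [[0.603, 0.798, -0.0], [0.798, -0.603, 0.001], [0.001, -0.001, -1.0]]
ft_force: [0.0, 1.0, -0.7]
grip_width: 0.0638
```

Call:
arm_command(rows="0.25 0 0 0 0 0 -6.7;0.25 0 0 0 0 0 -6.7;0.25 0 0 0 0 0 -6.7;0.25 0 0 0 0 0 -6.7;0.25 0 0 0 0 0 -6.7")

```text
time_s: 0.93
position: [0.1797, -0.5197, 0.2479]
tool_rot: [[0.063, 0.998, -0.0], [0.998, -0.063, 0.001], [0.001, -0.0, -1.0]]
ft_force: [-0.2, -0.6, 0.2]
grip_width: 0.064
```

Call:
arm_command(rows="0.25 0 0 0 0 0 -6.7;0.25 19 24.5 10 0 0 0;0.25 19 24.5 10 0 0 0;0.25 19 24.5 10 0 0 0;0.25 19 24.5 10 0 0 0")

```text
time_s: 1.35
position: [0.2746, -0.438, 0.2076]
tool_rot: [[-0.048, 0.999, -0.0], [0.999, 0.048, 0.001], [0.001, -0.0, -1.0]]
ft_force: [1.5, -0.3, -0.1]
grip_width: 0.064
```

Call:
arm_command(rows="0.25 19 24.5 10 0 0 0;0.25 19 24.5 10 0 0 0;0.25 19 24.5 10 0 0 0;0.25 19 24.5 10 0 0 0;0.25 19 24.5 10 0 0 0")

```text
time_s: 1.77
position: [0.3925, -0.3371, 0.1577]
tool_rot: [[-0.048, 0.999, -0.0], [0.999, 0.048, 0.0], [0.0, -0.0, -1.0]]
ft_force: [0.2, -0.0, -0.6]
grip_width: 0.0641
```

Call:
arm_command(rows="0.25 19 24.5 10 0 0 0;0.25 0 0 0 0 0 0;0.25 0 0 0 0 0 0")

```text
time_s: 2.02
position: [0.4158, -0.317, 0.1476]
tool_rot: [[-0.051, 0.999, -0.001], [0.999, 0.051, 0.001], [0.001, -0.001, -1.0]]
ft_force: [-1.0, -0.1, -0.5]
grip_width: 0.0641
```

Run:
```python
from h import *
np.set_printoptions(precision=4,suppress=True)
s=readout.observe();print(s["time_s"],s["position"],s["tool_rot"],s["grip_width"],s["q"])
im=eyes.get_image("scene");cv2.imwrite("pics/s1.png",cv2.resize(im[200:340,140:320,::-1],None,fx=4,fy=4,interpolation=cv2.INTER_CUBIC))
t=eyes.get_image("top");cv2.imwrite("pics/t1.png",t[:,:,::-1])
```

```text
2.0167 [ 0.4158 -0.317   0.1476] [[-0.051   0.9987 -0.0012]
 [ 0.9987  0.051   0.0012]
 [ 0.0013 -0.0011 -1.    ]] 0.06407857522554665 [-50.3108  24.8036  87.7216  -0.009   67.572  -53.2321]
```

View pics/s1.png

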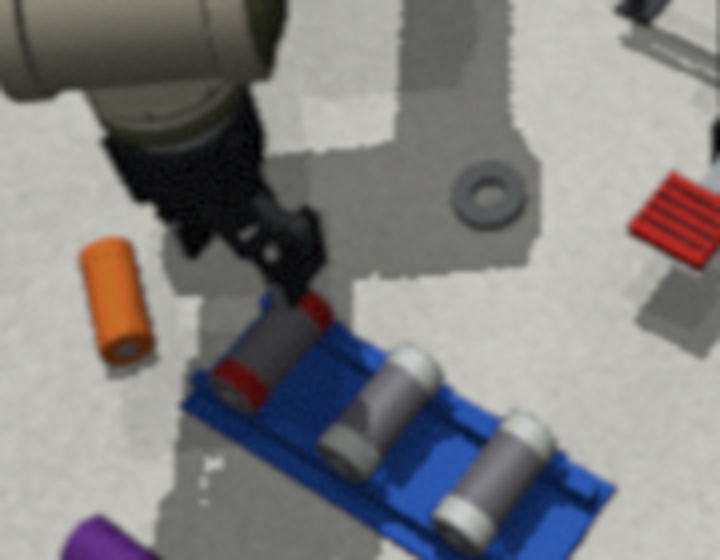

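The gripper is over the roller, with the bands at crop (240,385) and (318,312). I'll descend with the jaws 64 mm apart.

Call:
arm_command(rows="0.25 0 0 14 0 0 0;0.25 0 0 14 0 0 0;0.25 0 0 14 0 0 0;0.25 0 0 14 0 0 0;0.25 0 0 14 0 0 0")

```text
time_s: 2.53
position: [0.4145, -0.3194, 0.0781]
tool_rot: [[-0.046, 0.999, 0.001], [0.999, 0.046, -0.001], [-0.001, 0.001, -1.0]]
ft_force: [-0.0, 0.2, 0.1]
grip_width: 0.0641
```

Call:
arm_command(rows="0.25 0 0 9 0 0 0;0.25 0 0 9 0 0 0;0.25 0 0 9 0 0 0;0.25 0 0 0 0 0 0")

```text
time_s: 2.87
position: [0.4146, -0.3181, 0.0501]
tool_rot: [[-0.048, 0.999, -0.001], [0.999, 0.048, 0.002], [0.002, -0.001, -1.0]]
ft_force: [-0.2, 0.9, -0.8]
grip_width: 0.0639
```

Call:
arm_command(rows="0.5 0 0 0 0 0 0;0.55 0 0 0 0 0 0;0.6 0 0 0 0 0 0;0.65 0 0 0 0 0 0;0.7 0 0 0 0 0 0", squeeze=30)

```text
time_s: 3.28
position: [0.4154, -0.3185, 0.052]
tool_rot: [[-0.048, 0.999, 0.001], [0.999, 0.048, -0.001], [-0.001, 0.001, -1.0]]
ft_force: [-2.8, -0.4, 5.4]
grip_width: 0.0356
```

Call:
arm_command(rows="0.7 0 0 0 0 0 0;0.7 0 0 0 0 0 0;0.7 0 0 0 0 0 0")

```text
time_s: 3.53
position: [0.4154, -0.3185, 0.052]
tool_rot: [[-0.048, 0.999, 0.001], [0.999, 0.048, -0.001], [-0.001, 0.001, -1.0]]
ft_force: [-2.6, -1.1, 5.9]
grip_width: 0.0354
```

Call:
arm_command(rows="0.7 0 0 -6 0 0 0;0.7 0 0 -12 0 0 0;0.7 0 0 -20 0 0 0;0.7 0 0 -20 0 0 0;0.7 0 0 -20 0 0 0", squeeze=40)

```text
time_s: 3.95
position: [0.4151, -0.3178, 0.1302]
tool_rot: [[-0.049, 0.999, -0.0], [0.999, 0.049, 0.001], [0.001, -0.0, -1.0]]
ft_force: [-0.7, 0.3, -2.1]
grip_width: 0.0347
```

Call:
arm_command(rows="0.7 0 0 -22 0 0 2.1;0.7 0 0 -22 0 0 0;0.7 0 0 -22 0 0 0;0.7 0 0 -22 0 0 0;0.7 0 0 -22 0 0 0")

```text
time_s: 4.37
position: [0.415, -0.3177, 0.2405]
tool_rot: [[-0.012, 1.0, -0.0], [1.0, 0.012, 0.001], [0.001, -0.0, -1.0]]
ft_force: [0.9, -0.6, -2.5]
grip_width: 0.035
```

Call:
arm_command(rows="0.7 0 0 0 0 0 0;0.7 0 0 0 0 0 0")

```text
time_s: 4.53
position: [0.4153, -0.318, 0.2398]
tool_rot: [[-0.012, 1.0, 0.001], [1.0, 0.012, -0.001], [-0.001, 0.001, -1.0]]
ft_force: [-0.5, 0.1, -2.0]
grip_width: 0.035
```

Run:
```python
from h import *
np.set_printoptions(precision=4,suppress=True)
s=readout.observe();R=s["tool_rot"];print(s["position"],R,s["grip_width"],s["ft_force"])
print("to above load, tool mm",1000*R.T@(np.array([.451,.1135,.24])-s["position"]))
t=eyes.get_image("scene");cv2.imwrite("pics/s2.png",cv2.resize(t[100:340,80:400,::-1],None,fx=2.5,fy=2.5,interpolation=cv2.INTER_CUBIC))
```

```text
[ 0.4153 -0.318   0.2398] [[-0.012   0.9999  0.001 ]
 [ 0.9999  0.012  -0.001 ]
 [-0.001   0.001  -1.    ]] 0.03497849889346824 [-0.4584  0.0772 -1.9812]
to above load, tool mm [431.0614  40.8732  -0.5914]
```

View pics/s2.png

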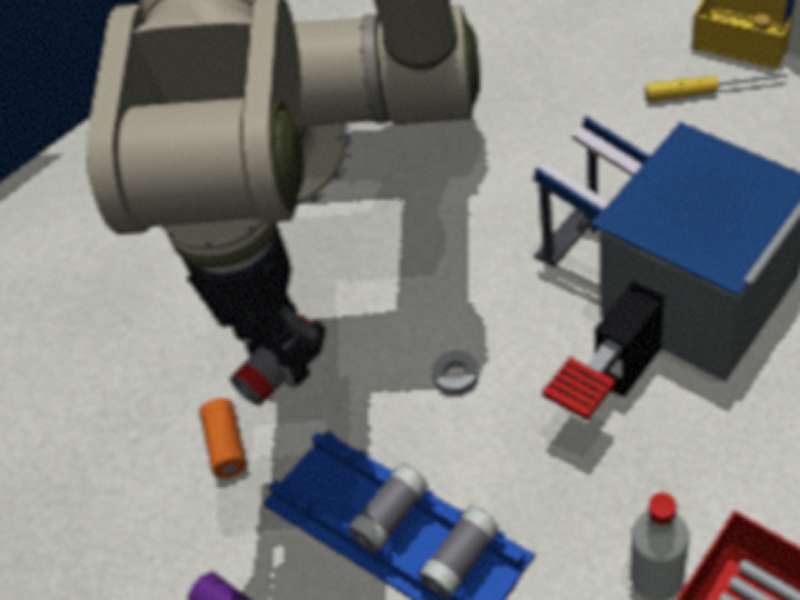

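Call:
arm_command(rows="0.7 15 1.4 0 0 0 0;0.7 34 3.2 0 0 0 0;0.7 34 3.2 0 0 0 0;0.7 34 3.2 0 0 0 0;0.7 34 3.2 0 0 0 0")

```text
time_s: 5.0
position: [0.4268, -0.1645, 0.238]
tool_rot: [[-0.011, 1.0, -0.002], [1.0, 0.011, 0.002], [0.002, -0.002, -1.0]]
ft_force: [1.2, -0.1, -2.4]
grip_width: 0.035
```

Call:
arm_command(rows="0.7 34 3.2 0 0 0 0;0.7 34 3.2 0 0 0 0;0.7 34 3.2 0 0 0 0;0.7 34 3.2 0 0 0 0;0.7 34 3.2 0 0 0 0")

```text
time_s: 5.42
position: [0.4405, 0.0056, 0.2382]
tool_rot: [[-0.012, 1.0, -0.002], [1.0, 0.012, 0.001], [0.001, -0.002, -1.0]]
ft_force: [0.8, 0.3, -2.2]
grip_width: 0.0347
```

Call:
arm_command(rows="0.7 34 3.2 0 0 0 0;0.7 34 3.2 0 0 0 0;0.7 34 3.2 0 0 0 0;0.7 8 1 0 0 0 0;0.7 0 0 0 0 0 0")

```text
time_s: 5.83
position: [0.4498, 0.1157, 0.2381]
tool_rot: [[-0.016, 1.0, -0.003], [1.0, 0.016, 0.0], [0.0, -0.003, -1.0]]
ft_force: [-0.6, -0.4, -2.1]
grip_width: 0.0348
```

Call:
arm_command(rows="0.7 0 0 12 0 0 0;0.7 0 0 12 0 0 0;0.7 0 0 12 0 0 0;0.7 0 0 12 0 0 0;0.7 0 0 12 0 0 0")

```text
time_s: 6.25
position: [0.4502, 0.1124, 0.1781]
tool_rot: [[-0.011, 1.0, -0.002], [1.0, 0.011, -0.0], [-0.0, -0.002, -1.0]]
ft_force: [0.2, 0.3, -2.0]
grip_width: 0.0346
```

Run:
```python
from h import *
np.set_printoptions(precision=4,suppress=True)
s=readout.observe();R=s["tool_rot"];print(s["time_s"],s["position"],R,s["grip_width"],s["ft_force"])
t=eyes.get_image("scene");a=cv2.resize(t[130:230,260:400,::-1],None,fx=4,fy=4,interpolation=cv2.INTER_CUBIC)
t=eyes.get_image("top");b=cv2.resize(t[170:260,230:370,::-1],None,fx=2.2,fy=2.2)
cv2.imwrite("pics/s3.png",np.vstack([a,np.pad(b,((0,0),(0,560-b.shape[1]),(0,0)))]))
```

```text
6.25 [0.4502 0.1124 0.1781] [[-0.0106  0.9999 -0.0018]
 [ 0.9999  0.0106 -0.0002]
 [-0.0002 -0.0018 -1.    ]] 0.03461911977953735 [ 0.1633  0.2687 -1.9586]
```

View pics/s3.png

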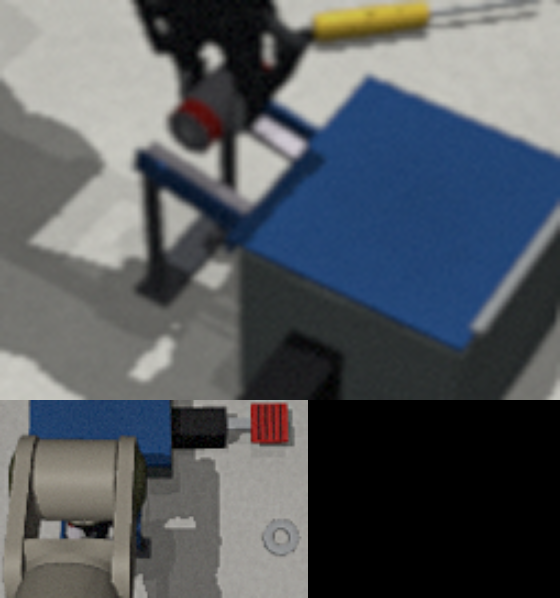

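The roller is over the rails with its near band at crop (204,119), inside the cheeks. I'll lower it until it touches.

Call:
arm_command(rows="0.7 0 0 7 0 0 0;0.7 0 0 7 0 0 0;0.7 0 0 7 0 0 0;0.7 0 0 4 0 0 0;0.7 0 0 0 0 0 0")

```text
time_s: 6.77
position: [0.4506, 0.1132, 0.1535]
tool_rot: [[-0.012, 1.0, -0.002], [1.0, 0.012, 0.0], [0.0, -0.002, -1.0]]
ft_force: [0.4, 0.6, -1.9]
grip_width: 0.0347
```

Call:
arm_command(rows="0.7 0 0 1 0 0 0;0.7 0 0 1 0 0 0;0.7 0 0 0 0 0 0")

```text
time_s: 7.02
position: [0.451, 0.1133, 0.1524]
tool_rot: [[-0.012, 1.0, 0.0], [1.0, 0.012, -0.0], [-0.0, 0.0, -1.0]]
ft_force: [0.3, -0.9, -2.0]
grip_width: 0.0348
```

Call:
arm_command(rows="0.7 0 0 1 0 0 0;0.7 0 0 0 0 0 0")

```text
time_s: 7.18
position: [0.451, 0.1133, 0.1513]
tool_rot: [[-0.012, 1.0, 0.0], [1.0, 0.012, 0.0], [0.0, 0.0, -1.0]]
ft_force: [-0.1, -0.6, -1.7]
grip_width: 0.0347
```

Call:
arm_command(rows="0.7 0 0 1 0 0 0;0.7 0 0 0 0 0 0")

```text
time_s: 7.35
position: [0.4509, 0.1133, 0.1502]
tool_rot: [[-0.012, 1.0, -0.0], [1.0, 0.012, -0.0], [-0.0, -0.0, -1.0]]
ft_force: [0.1, -0.8, -2.8]
grip_width: 0.0349
```

Call:
arm_command(rows="0.7 0 0 1 0 0 0;0.7 0 0 0 0 0 0")

```text
time_s: 7.52
position: [0.4509, 0.1133, 0.1492]
tool_rot: [[-0.012, 1.0, -0.0], [1.0, 0.012, 0.0], [0.0, -0.0, -1.0]]
ft_force: [0.8, -0.0, -1.5]
grip_width: 0.0349
```

Call:
arm_command(rows="0.7 0 0 1 0 0 0;0.7 0 0 0 0 0 0")

```text
time_s: 7.68
position: [0.4509, 0.1132, 0.1482]
tool_rot: [[-0.012, 1.0, -0.0], [1.0, 0.012, -0.0], [-0.0, -0.0, -1.0]]
ft_force: [-0.1, 0.6, -2.8]
grip_width: 0.0347
```

Call:
arm_command(rows="0.7 0 0 1 0 0 0;0.7 0 0 0 0 0 0")

```text
time_s: 7.85
position: [0.4509, 0.1133, 0.1472]
tool_rot: [[-0.012, 1.0, -0.0], [1.0, 0.012, 0.0], [0.0, -0.0, -1.0]]
ft_force: [-0.6, 0.4, -2.2]
grip_width: 0.035
```

Call:
arm_command(rows="0.7 0 0 1 0 0 0;0.7 0 0 0 0 0 0")

```text
time_s: 8.02
position: [0.4511, 0.1133, 0.1469]
tool_rot: [[-0.012, 1.0, 0.001], [1.0, 0.012, -0.0], [-0.0, 0.001, -1.0]]
ft_force: [-2.3, -0.2, 4.5]
grip_width: 0.0347
```

Call:
arm_command(rows="0.7 0 0 1 0 0 0;0.7 0 0 0 0 0 0")

```text
time_s: 8.18
position: [0.4512, 0.1133, 0.1467]
tool_rot: [[-0.012, 1.0, 0.002], [1.0, 0.012, -0.0], [-0.0, 0.002, -1.0]]
ft_force: [-4.8, -0.0, 13.6]
grip_width: 0.0349
```

Contact with the sloped rails came at z = 0.147, as expected. I'll ease off, open partway and lift.

Call:
arm_command(rows="0.7 0 0 -1 0 0 0;0.6 0 0 0 0 0 0;0.5 0 0 0 0 0 0;0.4 0 0 0 0 0 0;0.4 0 0 0 0 0 0")

```text
time_s: 8.6
position: [0.4511, 0.1132, 0.1462]
tool_rot: [[-0.012, 1.0, 0.0], [1.0, 0.012, -0.0], [-0.0, 0.0, -1.0]]
ft_force: [0.7, -1.2, -0.1]
grip_width: 0.0512
```

Call:
arm_command(rows="0.35 0 0 0 0 0 0;0.3 0 0 -4 0 0 0;0.3 0 0 -6 0 0 0;0.3 0 0 -6 0 0 0;0.3 0 0 -8 0 0 0")

```text
time_s: 9.02
position: [0.4509, 0.1132, 0.171]
tool_rot: [[-0.012, 1.0, -0.0], [1.0, 0.012, -0.0], [-0.0, -0.0, -1.0]]
ft_force: [0.1, 0.1, 0.2]
grip_width: 0.0598
```

Call:
arm_command(rows="0.3 0 0 -10 0 0 0;0.3 0 0 -15 0 0 0;0.3 0 0 -20 0 0 0;0.3 0 0 -20 0 0 0;0.3 0 0 -20 0 0 0")

```text
time_s: 9.43
position: [0.4508, 0.1133, 0.2571]
tool_rot: [[-0.012, 1.0, 0.001], [1.0, 0.012, -0.0], [-0.0, 0.001, -1.0]]
ft_force: [-0.1, 0.5, -0.0]
grip_width: 0.06
```

Run:
```python
from h import *
np.set_printoptions(precision=4,suppress=True)
s=readout.observe();R=s["tool_rot"];print(s["time_s"],s["position"],s["grip_width"],s["ft_force"],s["q"])
t=eyes.get_image("scene");a=cv2.resize(t[130:230,260:400,::-1],None,fx=5,fy=5,interpolation=cv2.INTER_CUBIC)
cv2.imwrite("pics/s4.png",a)
```

```text
9.4333 [0.4508 0.1133 0.2571] 0.05996200381408478 [-0.1474  0.4885 -0.0404] [-0.5385 12.8005 86.1394 -0.0003 81.0277 -1.2106]
```

View pics/s4.png

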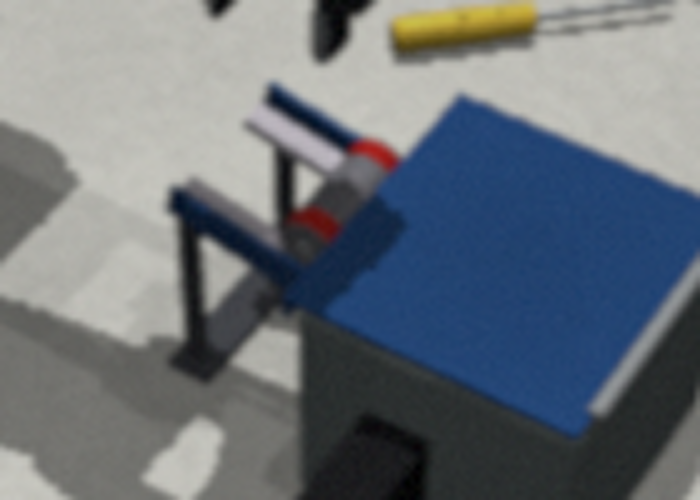

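The roller rests against the closed lid (bands at crop (315,222) and (372,155)), and nothing is holding it. Now for the pedal, with the fingers shut.

Call:
arm_command(rows="1 -20 12 0 0 0 0;1 -27 15.5 0 0 0 0;1 -27 15.5 0 0 0 0;1 -27 15.5 0 0 0 0;1 -27 15.5 0 0 0 0")

```text
time_s: 9.9
position: [0.5269, -0.0152, 0.2561]
tool_rot: [[-0.012, 1.0, 0.001], [1.0, 0.012, -0.0], [-0.0, 0.001, -1.0]]
ft_force: [0.0, 0.7, -0.3]
grip_width: 0.0004
```

Call:
arm_command(rows="1 -27 15.5 0 0 0 0;1 -27 15.5 0 0 0 0;1 -27 15.5 0 0 0 0;1 -22 14 0 0 0 0;1 0 0 0 0 0 0")

```text
time_s: 10.32
position: [0.5897, -0.12, 0.2549]
tool_rot: [[-0.008, 1.0, 0.0], [1.0, 0.008, -0.001], [-0.001, 0.0, -1.0]]
ft_force: [0.1, -0.6, -1.0]
grip_width: -0.0002
```

Call:
arm_command(rows="1 0 0 24 0 0 0;1 0 0 24 0 0 0;1 0 0 24 0 0 0;1 0 0 24 0 0 0;1 0 0 24 0 0 0")

```text
time_s: 10.73
position: [0.5879, -0.1157, 0.135]
tool_rot: [[-0.012, 1.0, 0.001], [1.0, 0.012, -0.0], [-0.0, 0.001, -1.0]]
ft_force: [0.8, -0.2, -0.2]
grip_width: -0.0001
```

Call:
arm_command(rows="1 0 0 12 0 0 0;1 0 0 6 0 0 0;1 0 0 0 0 0 0")

```text
time_s: 10.98
position: [0.5877, -0.1157, 0.1167]
tool_rot: [[-0.012, 1.0, -0.002], [1.0, 0.012, 0.001], [0.001, -0.002, -1.0]]
ft_force: [0.7, -0.2, 0.3]
grip_width: 0.0
```

Run:
```python
from h import *
np.set_printoptions(precision=4,suppress=True)
s=readout.observe();R=s["tool_rot"];print(s["time_s"],s["position"],s["grip_width"],s["ft_force"],s["q"])
t=eyes.get_image("scene");a=cv2.resize(t[130:290,240:420,::-1],None,fx=3.7,fy=3.7,interpolation=cv2.INTER_CUBIC)
cv2.imwrite("pics/s5.png",a)
```

```text
10.9833 [ 0.5877 -0.1157  0.1167] 2.9229111564750393e-05 [ 0.6769 -0.2163  0.2985] [-22.4509  33.4958  77.2925   0.0026  69.318  -23.135 ]
```

View pics/s5.png

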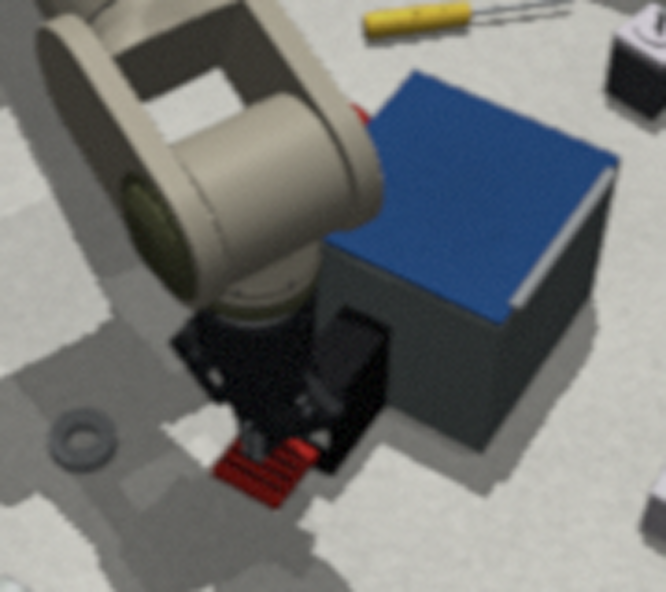

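The shut fingertips are just above the pad, at crop (255,445). I'll shift slightly outward and press gently.

Call:
arm_command(rows="1 -4 0 2 0 0 0;1 0 0 3 0 0 0;1 0 0 3 0 0 0;1 0 0 3 0 0 0;1 0 0 3 0 0 0")

```text
time_s: 11.45
position: [0.5882, -0.1202, 0.1032]
tool_rot: [[-0.012, 1.0, 0.0], [1.0, 0.012, -0.0], [-0.0, 0.0, -1.0]]
ft_force: [-0.2, -1.0, 0.1]
grip_width: -0.0001
```

Call:
arm_command(rows="1 0 0 2 0 0 0;1 0 0 2 0 0 0;1 0 0 2 0 0 0;1 0 0 2 0 0 0;1 0 0 2 0 0 0")

```text
time_s: 11.87
position: [0.5883, -0.1205, 0.0934]
tool_rot: [[-0.012, 1.0, 0.0], [1.0, 0.012, -0.001], [-0.001, 0.0, -1.0]]
ft_force: [-1.9, -1.8, 3.5]
grip_width: 0.0001
```

Call:
arm_command(rows="1 0 0 2 0 0 0;1 0 0 2 0 0 0;1 0 0 2 0 0 0")

```text
time_s: 12.12
position: [0.5882, -0.1203, 0.0872]
tool_rot: [[-0.012, 1.0, 0.0], [1.0, 0.012, -0.0], [-0.0, 0.0, -1.0]]
ft_force: [-1.5, -2.0, 4.6]
grip_width: 0.0002
```

Call:
arm_command(rows="1 0 0 2 0 0 0;1 0 0 2 0 0 0;1 0 0 1 0 0 0")

```text
time_s: 12.37
position: [0.5882, -0.1201, 0.082]
tool_rot: [[-0.012, 1.0, -0.0], [1.0, 0.012, 0.0], [0.0, -0.0, -1.0]]
ft_force: [-2.0, -1.4, 4.4]
grip_width: 0.0002
```

Call:
arm_command(rows="1 0 0 1.5 0 0 0;1 0 0 1 0 0 0")

```text
time_s: 12.53
position: [0.5882, -0.1199, 0.0796]
tool_rot: [[-0.012, 1.0, -0.0], [1.0, 0.012, 0.0], [0.0, -0.0, -1.0]]
ft_force: [-1.7, 0.3, 4.4]
grip_width: 0.0002
```

Call:
arm_command(rows="1 0 0 1 0 0 0;1 0 0 0.5 0 0 0")

```text
time_s: 12.7
position: [0.5882, -0.1199, 0.0782]
tool_rot: [[-0.012, 1.0, -0.0], [1.0, 0.012, 0.0], [0.0, -0.0, -1.0]]
ft_force: [-0.8, 0.6, 4.7]
grip_width: 0.0001
```

Call:
arm_command(rows="1 0 0 1.5 0 0 0;1 0 0 1 0 0 0")

```text
time_s: 12.87
position: [0.5882, -0.1197, 0.0757]
tool_rot: [[-0.012, 1.0, -0.0], [1.0, 0.012, 0.001], [0.001, 0.0, -1.0]]
ft_force: [-0.1, 2.1, 4.2]
grip_width: -0.0001
```

Call:
arm_command(rows="1 0 0 1 0 0 0;1 0 0 1 0 0 0")

```text
time_s: 13.03
position: [0.5883, -0.1199, 0.0737]
tool_rot: [[-0.012, 1.0, 0.0], [1.0, 0.012, 0.0], [0.0, 0.0, -1.0]]
ft_force: [-0.5, 1.3, 3.8]
grip_width: 0.0
```

Call:
arm_command(rows="1 0 0 1 0 0 0;1 0 0 1 0 0 0")

```text
time_s: 13.2
position: [0.5883, -0.1201, 0.0718]
tool_rot: [[-0.012, 1.0, 0.0], [1.0, 0.012, 0.0], [0.0, 0.0, -1.0]]
ft_force: [-0.6, 2.3, 4.4]
grip_width: 0.0004
```

Call:
arm_command(rows="1 0 0 1 0 0 0;1 0 0 1 0 0 0")

```text
time_s: 13.37
position: [0.5883, -0.1202, 0.0698]
tool_rot: [[-0.012, 1.0, 0.0], [1.0, 0.012, -0.0], [-0.0, 0.0, -1.0]]
ft_force: [0.6, 2.0, 4.4]
grip_width: 0.0002
```

Call:
arm_command(rows="1 0 0 1 0 0 0;1 0 0 1 0 0 0")

```text
time_s: 13.53
position: [0.5883, -0.1202, 0.0677]
tool_rot: [[-0.012, 1.0, 0.0], [1.0, 0.012, -0.0], [-0.0, 0.0, -1.0]]
ft_force: [-0.3, 0.9, 4.4]
grip_width: 0.0002
```

Call:
arm_command(rows="1 0 0 1 0 0 0;1 0 0 1 0 0 0")

```text
time_s: 13.7
position: [0.5883, -0.1202, 0.0657]
tool_rot: [[-0.012, 1.0, 0.0], [1.0, 0.012, -0.0], [-0.0, 0.0, -1.0]]
ft_force: [-0.4, 2.1, 4.1]
grip_width: -0.0001
```

Call:
arm_command(rows="1 0 0 1 0 0 0;1 0 0 1 0 0 0")

```text
time_s: 13.87
position: [0.5882, -0.1202, 0.0637]
tool_rot: [[-0.012, 1.0, 0.0], [1.0, 0.012, -0.0], [-0.0, 0.0, -1.0]]
ft_force: [0.2, 1.6, 4.0]
grip_width: 0.0
```

Call:
arm_command(rows="1 0 0 1 0 0 0;1 0 0 1 0 0 0")

```text
time_s: 14.03
position: [0.5882, -0.1202, 0.0617]
tool_rot: [[-0.012, 1.0, 0.0], [1.0, 0.012, -0.0], [-0.0, 0.0, -1.0]]
ft_force: [0.8, 1.9, 4.0]
grip_width: -0.0001
```

Call:
arm_command(rows="1 0 0 1 0 0 0;1 0 0 1 0 0 0")

```text
time_s: 14.2
position: [0.5883, -0.12, 0.0601]
tool_rot: [[-0.012, 1.0, 0.0], [1.0, 0.012, 0.0], [0.0, 0.0, -1.0]]
ft_force: [-0.8, 3.8, 11.1]
grip_width: 0.0003
```

Call:
arm_command(rows="1 0 0 1 0 0 0;1 0 0 0.5 0 0 0")

```text
time_s: 14.37
position: [0.5883, -0.1198, 0.0593]
tool_rot: [[-0.012, 1.0, 0.001], [1.0, 0.012, 0.0], [0.0, 0.001, -1.0]]
ft_force: [-2.5, 5.1, 15.4]
grip_width: -0.0001
```

The pedal is on its stop at 15.4 N. I'll hold there for over a second and look.

Call:
arm_command(rows="1 0 0 0 0 0 0;1 0 0 0 0 0 0;1 0 0 0 0 0 0;1 0 0 0 0 0 0;1 0 0 0 0 0 0")

```text
time_s: 14.78
position: [0.5883, -0.1199, 0.0594]
tool_rot: [[-0.012, 1.0, 0.001], [1.0, 0.012, 0.0], [0.0, 0.001, -1.0]]
ft_force: [-2.7, 4.1, 13.2]
grip_width: -0.0001
```

Call:
arm_command(rows="1 0 0 0 0 0 0;1 0 0 0 0 0 0;1 0 0 0 0 0 0;1 0 0 0 0 0 0;1 0 0 0 0 0 0")

```text
time_s: 15.2
position: [0.5883, -0.1199, 0.0594]
tool_rot: [[-0.012, 1.0, 0.001], [1.0, 0.012, 0.0], [0.0, 0.001, -1.0]]
ft_force: [-2.2, 4.4, 13.3]
grip_width: 0.0002
```

Call:
arm_command(rows="1 0 0 0 0 0 0;1 0 0 0 0 0 0;1 0 0 0 0 0 0;1 0 0 0 0 0 0;1 0 0 0 0 0 0")

```text
time_s: 15.62
position: [0.5883, -0.1199, 0.0594]
tool_rot: [[-0.012, 1.0, 0.001], [1.0, 0.012, 0.0], [0.0, 0.001, -1.0]]
ft_force: [-2.6, 4.1, 13.2]
grip_width: 0.0002
```

Run:
```python
from h import *
t=eyes.get_image("scene");a=cv2.resize(t[100:290,240:420,::-1],None,fx=3,fy=3,interpolation=cv2.INTER_CUBIC)
cv2.imwrite("pics/s6.png",a)
```

```text
(no output)
```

View pics/s6.png

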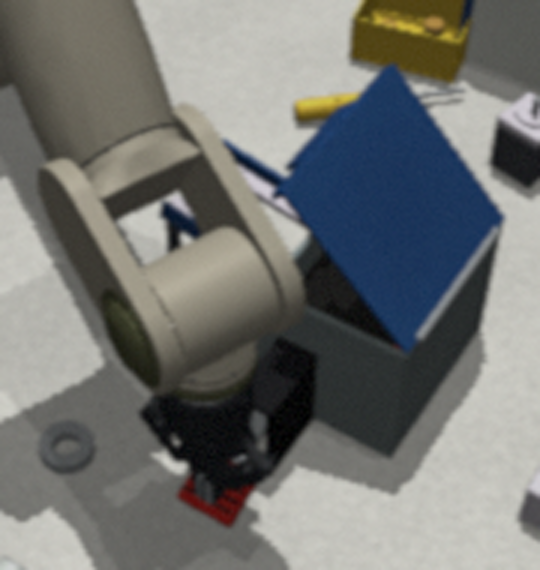

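The lid stands high and the rail at crop (282,183), where the far band lay, is empty, so the roller has rolled in. Now I'll ease the pedal up at about 18–24 mm/s.

Call:
arm_command(rows="1 0 0 -1 0 0 0;1 0 0 -1.5 0 0 0;1 0 0 -2 0 0 0;1 0 0 -2 0 0 0;1 0 0 -2 0 0 0")

```text
time_s: 16.08
position: [0.5883, -0.1209, 0.0669]
tool_rot: [[-0.012, 1.0, 0.0], [1.0, 0.012, -0.001], [-0.001, 0.0, -1.0]]
ft_force: [-0.2, -4.4, 3.5]
grip_width: -0.0001
```

Call:
arm_command(rows="1 0 0 -2 0 0 0;1 0 0 -2 0 0 0;1 0 0 -2 0 0 0;1 0 0 -2 0 0 0;1 0 0 -2 0 0 0")

```text
time_s: 16.5
position: [0.5883, -0.1203, 0.0771]
tool_rot: [[-0.012, 1.0, 0.0], [1.0, 0.012, -0.0], [-0.0, 0.0, -1.0]]
ft_force: [0.0, -4.2, 3.6]
grip_width: 0.0001
```

Call:
arm_command(rows="1 0 0 -2 0 0 0;1 0 0 -2 0 0 0;1 0 0 -2 0 0 0;1 0 0 -2 0 0 0;1 0 0 -2 0 0 0")

```text
time_s: 16.92
position: [0.5882, -0.1202, 0.087]
tool_rot: [[-0.012, 1.0, 0.0], [1.0, 0.012, 0.0], [0.0, 0.0, -1.0]]
ft_force: [0.1, -3.3, 3.0]
grip_width: -0.0002
```

Call:
arm_command(rows="1 0 0 -2 0 0 0;1 0 0 -1.5 0 0 0;1 0 0 -1.5 0 0 0;1 0 0 -1.5 0 0 0;1 0 0 -1.5 0 0 0")

```text
time_s: 17.33
position: [0.5883, -0.1202, 0.095]
tool_rot: [[-0.012, 1.0, 0.0], [1.0, 0.012, 0.0], [0.0, 0.0, -1.0]]
ft_force: [0.1, -2.7, 4.2]
grip_width: -0.0001
```

Call:
arm_command(rows="1 0 0 -1 0 0 0;1 0 0 -1 0 0 0;1 0 0 -1 0 0 0;1 0 0 -1 0 0 0;1 0 0 -1 0 0 0")

```text
time_s: 17.75
position: [0.5882, -0.12, 0.0999]
tool_rot: [[-0.012, 1.0, -0.0], [1.0, 0.012, 0.0], [0.0, -0.0, -1.0]]
ft_force: [0.4, -1.8, 4.0]
grip_width: 0.0001
```

Call:
arm_command(rows="1 0 0 -1 0 0 0;1 0 0 -1 0 0 0;1 0 0 -1 0 0 0;1 0 0 -1 0 0 0;1 0 0 -1 0 0 0")

```text
time_s: 18.17
position: [0.5878, -0.1198, 0.1043]
tool_rot: [[-0.012, 1.0, -0.002], [1.0, 0.012, 0.001], [0.001, -0.002, -1.0]]
ft_force: [-0.8, 0.3, -0.9]
grip_width: 0.0
```

Call:
arm_command(rows="1 0 0 -3 0 0 0;1 0 0 -10 0 0 0;1 0 0 -25 0 0 0;1 0 0 -30 0 0 0;1 0 0 -30 0 0 0")

```text
time_s: 18.58
position: [0.5879, -0.12, 0.2045]
tool_rot: [[-0.012, 1.0, -0.001], [1.0, 0.012, 0.0], [0.0, -0.001, -1.0]]
ft_force: [-0.0, -0.3, 0.1]
grip_width: -0.0003
```

Call:
arm_command(rows="1 0 0 -30 0 0 0;1 -30 -25 -20 0 0 0;1 -30 -25 0 0 0 0;1 -30 -25 0 0 0 0;1 -30 -25 0 0 0 0")

```text
time_s: 19.0
position: [0.4896, -0.2406, 0.253]
tool_rot: [[-0.013, 1.0, 0.001], [1.0, 0.013, -0.001], [-0.001, 0.001, -1.0]]
ft_force: [-0.2, -1.3, 0.4]
grip_width: -0.0003
```

Call:
arm_command(rows="1 -30 -25 0 0 0 0;1 -30 -25 0 0 0 0;1 -30 -20 0 0 0 0;1 0 0 0 0 0 0;1 0 0 0 0 0 0")

```text
time_s: 19.42
position: [0.4209, -0.3318, 0.2524]
tool_rot: [[-0.008, 1.0, 0.0], [1.0, 0.008, -0.0], [-0.0, 0.0, -1.0]]
ft_force: [0.2, 0.2, 0.5]
grip_width: 0.0002
```

Run:
```python
from h import *
s=readout.observe();print(s["time_s"],s["position"],s["ft_force"])
t=eyes.get_image("scene");u=eyes.get_image("top")
cv2.imwrite("pics/s7.png",np.hstack([cv2.resize(t[100:360,150:430,::-1],None,fx=1.45,fy=1.45),cv2.resize(u[110:270,225:445,::-1],(390,377))]))
for b in blobs(t,"red",(290,235,335,275)): print("scn pad",b[1:3])
for b in blobs(t,"red",(300,140,345,200),3): print("red on rails",b[1:3])
```

```text
19.4167 [ 0.42092947 -0.33182204  0.25241271] [0.23955708 0.22745061 0.46528653]
scn pad (329.5, array([311.53968254, 254.82539683]))
```

View pics/s7.png

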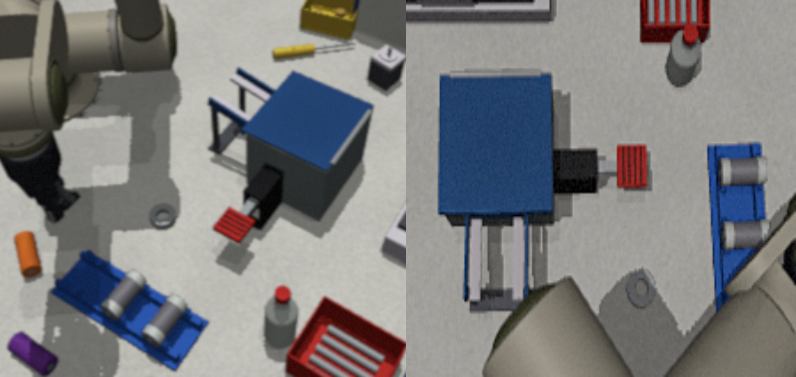

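The lid is closed, the pad is fully up (pixel (311.5,254.8), as at the start), the rails are empty, and the good rollers and bystanders haven't moved.

```bash
python3 -c "
from rig import env
print(env.close_job())"
```

```text
the job is handed in; nothing more can be done
None
```

The rejected roller is in the quarantine bin and the job is handed in, at about 19.5 s of the 58 s allowed.

- **Loading:** I laid the roller on the rails and let go. The picture showed it resting against the closed lid.
- **Pedal down:** The pedal met its stop after about 41 mm of travel. I brought it to 15.4 N and held it at about 13.2 N for 1.25 s. That is a little under the suggested 15 N, but above the 10 N that counts as firm. The lid stood well up.
- **Pedal up:** I eased it back at 12–24 mm/s until the finger force fell to zero, then moved the arm clear.

**Last checks:** The final pictures show the lid closed, and the pad is within 0.2 pixel of where it started. There is no red left on the rails. Both good rollers are still in the rack, and the bearing, screwdriver, bottle, motor and look-alikes appear undisturbed.

I never saw the roller inside the bin. That it rolled in is inferred from the empty rails and the lid closing fully. No check failed or disagreed beyond a few millimetres between the two camera views.

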